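# Knock the crept hinge pin of the medicine cabinet back home

### The arm

A 6-joint arm with a two-finger parallel gripper is mounted at the origin on the work surface. World frame = base frame: x ahead of the robot, y to its left, z up, the work surface at z = 0. Lengths are in m, angles in rad, forces in N, time in s.
With the tool pointing down it reaches from about 0.35 to 0.775 m from the base axis. Payload 5.5 kg.
Tool frame: the origin (TCP) lies at the very end of the fingers, on their centre line; the grasp point (between the pads) lies 19 mm behind it; z points along the fingers, y is the line along which they close (so a half turn about z gives the same grasp; the last joint's range is limited). The gripper opens to 85 mm and grips with 20 to 120 N. Pads are 22 mm wide; open, the fingers measure 114 mm over their backs; the gripper's body (76 mm by 85 mm) begins 54 mm behind the grasp point. The pads swing forward as they close: fully open they stand 13 mm farther back than shut.
Start: joints at [-1.322, 0.313, 0.046, 1.304, 0, 1.431], TCP at [0.218, -0.532, 0.231] pointing down, gripper open.
Joint ranges: [-2.76, 2.76], [-0.86, 1.69], [-1.03, 1.26], [-2.2, 2.34], [-1.47, 1.5], [-3.14, 3.14]. Speed limits (rad/s): [2.57, 2.57, 3.14, 3.14, 3.14, 3.14].

### API

Orientations are given as a unit quaternion [w, x, y, z].
In Python, from workcell import env gives the robot as it stands. The module is installed in compiled form; this text tells all that it offers.
- The arm moves only by the tool jog_arm, never from a script. Its argument "rows" is a list of rows, each a list of 6 numbers: the shift along the world's x, y, z in units of 40 mm (1.0 is 40 mm), then the turn, a rotation vector about the world's x, y, z in units of 6 degrees (1.0 is 6 degrees). In form: [[x, y, z, wx, wy, wz], ...]. A call has 1 to 12 rows; each row is the pose to reach, as a shift and turn from the pose commanded when the call began; what a row does not reach only later rows make up. A row lasts 1/12 s, in which the tool goes at most 41.7 mm and 7.16 degrees, less where a joint would pass 70% of its speed; a pose out of reach is approached as far as the arm can. A call with a gripper value outside its range is refused whole. "jaw" is the gripper command: -1 is fully open, 1 is shut, values between are in proportion, set as the call begins (left out, the last holds). The fingers move at their own pace and stop on an object; "force" is the grip in N (left out, the last holds). Time passes only in rows, so rows that repeat a pose let the fingers close. It gives the time, the measured TCP pose, the force, the opening and the grip force at its end, in the units of the state.
- env.get_state(): the state, without advancing time (a new reading comes with each control period).
- env.read_camera(name): name is "scene" or "top" or "wrist"; returns a dict with "pixels" (400x640x3 uint8, red, green, blue), "mtx" (3x3 intrinsics, pixels), "k1" (the pictures are not rectified: a ray, as slopes to the right and down, at radius r is drawn at 1 + k1 r^2 times it, then the intrinsics apply), "cam_to_world" (4x4, takes a point from camera to world coordinates). Camera axes: x right, y up, looking along -z (the intrinsics and any distortion apply to the point x, -y, -z); pixel columns grow to the right and rows downward; lengths in m; the calibration is good to about 2 mm. A picture is of the moment at which its call begins. There is no depth.
- env.hand_in(): hands the job in; it is judged then, once.
The state is a dict: "clock": time; "joint_pos": joint angles; "qvel": joint speeds; "tau": joint torques, N m; "tcp_pos": TCP position; "orientation": TCP orientation; "wrist_force": force on the tool from outside, world axes, zero at the start; "ft_torque": the same for the moment, N m; "finger_gap": finger opening in m; "grip_force": force on a finger pad.
Only numpy, scipy, OpenCV 4.12 (cv2) and the standard library are available. Lean on these libraries where they do the work, as an engineer would, in place of code of your own. Each camera call takes 0.05 s, during which the arm holds its last target. There are 200 camera calls.

### The job

The top hinge pin of the medicine cabinet has crept up. Swing the cabinet door fully shut first, then take the mallet and knock the orange-headed pin down with it, by brisk blows rather than a slow push and never with the hand, until its head sits on the hinge barrel, without the mallet hitting the plastic cabinet or its door. Stand the mallet back upright on its striking face with its head wholly on the round cork mat, let go, and leave the other things on the plank where they are.

Things in the scene. Friction and masses are not known exactly. Their poses are not given: they have to be found in the camera images.
- cabinet: White plastic medicine cabinet, fixed on the 20 mm thick plank: 110 deep (x) x 200 wide (y) x 190 mm high, origin at the centre of its underside (20 mm above the work surface). Its open front looks along its own -x, roughly to the robot. The door's vertical hinge axis stands at (-63, +100) mm in the cabinet's own x, y.
- cabinet_door (a joint): Door angle: 0 = fully shut (a stop there), grows as it opens towards the robot, up to 1.5; starts part open at 0.3 to 0.75 and stays where it is left (0.15 N m of hinge friction). Shut, the door runs from the hinge along the cabinet's -y; at angle q that direction is turned by q clockwise seen from above.
- door_edge (a point): Top corner of the free edge of the door, on its outer face; moves with it. Panel 10 mm thick, from 10 to 198 mm from the hinge axis, from 26 to 204 mm above the work surface; its outer face lies 4 mm outside the plane through the hinge axis. A grey knob 18 mm in diameter sticks 19 mm out of that face at mid height, 175 mm from the hinge.
- hinge_pin (a joint): How far the pin has been driven, in m: 0.016 = fully home (head on the barrel, hard stop); it starts between 0 and 0.005, i.e. 11 to 16 mm proud. A split spring pin: it grips by friction, moves under about 8 N of push and stays where it is left. A blow that drives it at over 30 mm/s counts as brisk (100 to 150 mm/s from a few cm above is plenty).
- pin_top (a point): Centre of the flat top of the pin's orange head, a disc 18 mm in diameter and 5 mm thick; it goes straight down as the pin is driven. The pin stands on the door's hinge axis, in front of the cabinet's left corner. With the pin home this point is 223 mm above the work surface, 13 mm above the cabinet's top.
- top_hinge: Fixed steel hinge barrel, 18 mm in diameter, that carries the pin; origin on the hinge axis at the level of the cabinet's underside; barrel top 198 mm above the origin.
- mallet_head (a point): Centre of the mallet's head, a black rubber cylinder 42 mm in diameter and 60 mm tall, axis along this point's z, standing upright on one flat striking face (30 mm below this point). The handle points along this point's -x, roughly to the robot at the start. Mallet about 0.3 kg, nearly all in the head.
- mallet_grip (a point): Point on the centre line of the mallet's pale wooden handle, 55 mm from the head's axis, at the height of the head's centre. The handle is 22 mm wide (y) and 18 mm tall (z), straight, and ends 170 mm from the head's axis.
- mallet: The same mallet; origin at the centre of the striking face it stands on.
- mat_top (a point): Centre of the top face of the round cork mat, 110 mm in diameter, 4 mm thick, fixed on the plank; the mallet's head stands on it at the start.
- thermometer: Grey pistol-shaped infrared thermometer lying on its side, 150 mm long, 36 mm tall, its grip sticking out about 100 mm along its -y; origin under the middle of its barrel. Leave alone.
- mug: Blue ceramic mug, 80 mm in diameter, 90 mm tall, origin under its centre. Leave alone.
- pill_tube: Purple plastic pill tube with a lid, 36 mm in diameter, 79 mm tall, upright, origin under its centre. Leave alone.
- tongue_depressor: Flat stainless steel tongue depressor, 148 x 18 x 4 mm, lying along its x, origin under its centre. Leave alone.
Things that resemble listed ones, but are neither listed nor needed, are in the scene too. Of the things like the mallet, leave any that is green; of the rest the larger one is meant.

How it is judged:
On the way, in this order (a step that is already met when the one before it is completed fails the run):
1. the door is fully shut while the pin still stands proud (value of joint cabinet_door below 0.05 rad and value of joint hinge_pin below 0.01 m), for 0.2 s.
2. a brisk blow of the mallet drives the pin (contact force between mallet and top_hinge above 2 N and velocity of joint hinge_pin above 0.03 m/s).
3. the pin is home (value of joint hinge_pin above 0.0145 m), for 0.2 s.
At the end, for the whole second after the job is handed in: Door shut (within 0.06 rad), pin driven home (within 1.5 mm), mallet standing still and upright (within 0.1 rad) on its striking face on the cork mat, head axis within 36 mm of the mat's centre, released (value of joint cabinet_door below 0.06 rad and value of joint hinge_pin above 0.0145 m and horizontal distance between mallet and mat_top below 0.036 m and angle between mallet's own z axis and vertical below 0.1 rad and z of mallet in the frame of mat_top between -0.003 and 0.005 m and linear speed of mallet below 0.02 m/s); the robot touches nothing.
It fails at once if the hand or arm pushes on the hinge or its pin (contact force between any of the fingers, the arm and top_hinge above 2 N).
It fails at once if the mallet hits the cabinet or its door (contact force between mallet and cabinet above 5 N).
It fails at once if a bystander is moved by more than 25 mm (distance of any of thermometer, mug, pill_tube, tongue_depressor from where it was at the start of the episode above 0.025 m).
It fails at once if the mug or the pill tube is tipped over (angle between any of mug, pill_tube's own z axis and vertical above 0.5 rad).
It also fails if it takes over 61 s, if anything falls off the work surface, if the arm or the gripper's body presses on something with over 40 N, if the wrist force passes 120 N, or if a joint passes its speed limit or range.

## Working session

There is one attempt and no reset: what is moved stays moved. The work goes in short steps, Python scripts to look and compute and a tool call to move; the robot and the scene stay as the last step left them, time stands still between calls to the robot, and variables do not carry over. Pictures are saved under pics/ and viewed, at most 12 in all, crops included, and the job is handed in when it is done.

Besides the shell and the picture viewer there is one more tool, called after "Call:" in YAML: its name, and indented under it one key for each argument. jog_arm: Moves the arm, as the interface text tells. Its arguments: {"type":"object","properties":{"rows":{"type":"array","items":{"type":"array","items":{"type":"number"}}},"jaw":{"type":"number"},"force":{"type":"number"}},"required":["rows"]}

```bash
mkdir -p pics
cat > h.py <<'E'
import numpy as np, cv2
from workcell import env
def cam(n):
    c=env.read_camera(n); return c
def save(c,f): cv2.imwrite('pics/'+f,c['pixels'][:,:,::-1])
def ray(c,u,v):
    K=np.array(c['mtx']);T=np.array(c['cam_to_world'])
    d=np.array([(u-K[0,2])/K[0,0],(v-K[1,2])/K[1,1]]);s=d.copy()
    for _ in range(20): s=d/(1+c['k1']*(s@s))
    r=T[:3,:3]@np.array([s[0],-s[1],-1]); return T[:3,3],r
def onz(c,u,v,z):
    o,r=ray(c,u,v); return o+r*(z-o[2])/r[2]
def tri(c1,p1,c2,p2):
    o1,r1=ray(c1,*p1);o2,r2=ray(c2,*p2)
    t=np.linalg.lstsq(np.c_[r1,-r2],o2-o1,rcond=None)[0]
    a=o1+t[0]*r1;b=o2+t[1]*r2; return (a+b)/2,np.linalg.norm(a-b)
def proj(c,p):
    K=np.array(c['mtx']);T=np.array(c['cam_to_world'])
    q=T[:3,:3].T@(np.array(p)-T[:3,3]); s=np.array([q[0],-q[1]])/-q[2]
    s=s*(1+c['k1']*(s@s)); return K[0,0]*s[0]+K[0,2],K[1,1]*s[1]+K[1,2]
E
python3 - <<'E'
from h import *
a=cam('scene');b=cam('top');save(a,'s1.png');save(b,'t1.png')
print(np.round(a['cam_to_world'],3),np.round(b['cam_to_world'],3),a['k1'],b['mtx'])
print(env.get_state())
E
```

```text
[[-0.777 -0.37   0.509  1.218]
 [ 0.629 -0.426  0.651  0.91 ]
 [-0.024  0.826  0.563  1.04 ]
 [ 0.     0.     0.     1.   ]] [[ 0.025  0.996 -0.087  0.332]
 [-1.     0.026  0.009 -0.088]
 [ 0.011  0.087  0.996  1.479]
 [ 0.     0.     0.     1.   ]] -0.0057058862883481365 [[385.78611969   0.         315.75089727]
 [  0.         385.78611969 208.11976898]
 [  0.           0.           1.        ]]
{'clock': 0.1, 'joint_pos': array([-1.32160110e+00,  3.13945292e-01,  4.51169757e-02,  1.30360214e+00,
       -3.17690155e-05,  1.43118170e+00]), 'qvel': array([-0.00040073, -0.0012788 ,  0.00208384,  0.00070823,  0.00212312,
        0.00016209]), 'tau': array([ 4.32187429e-03, -4.81725168e+01,  2.99244958e+01,  1.26796751e-02,
        2.23890129e-05,  1.63062225e-06]), 'tcp_pos': array([ 0.21783871, -0.53165712,  0.23049664]), 'orientation': array([-8.14969403e-04,  9.81162471e-01,  1.93182656e-01, -6.06055288e-05]), 'wrist_force': array([-0.53684169,  0.20271384,  0.09530553]), 'ft_torque': array([ 1.18896579e-02, -2.22562253e-02, -7.26220687e-05]), 'grip_force': 0.0, 'finger_gap': 0.08550564552717231}
```

View pics/s1.png

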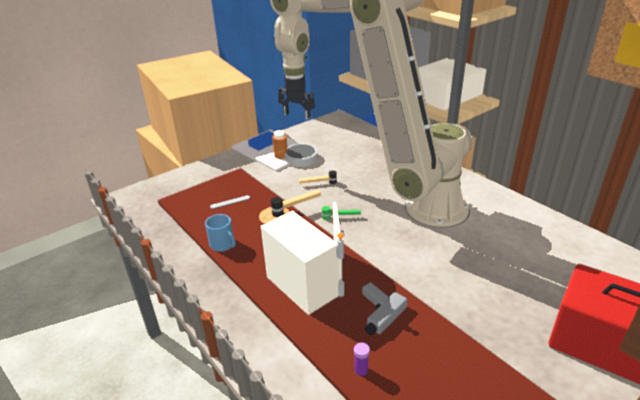

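View pics/t1.png

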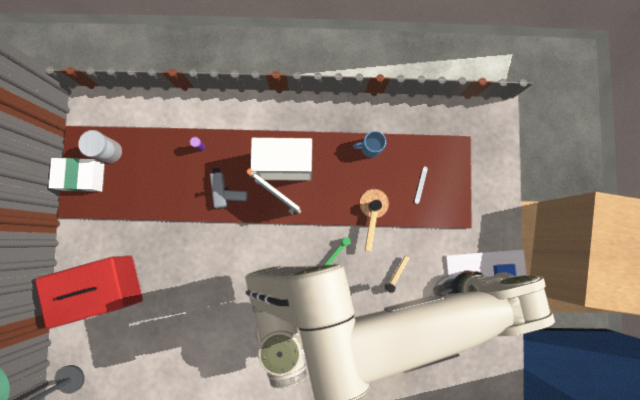

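Scene view: cabinet at (300,260), door seen edge-on at (337,225), orange pin (341,236). Mallet candidates: on the mat, scene (277,205)/top (375,205); green, top (345,240); small, top (390,288). The one on the mat looks larger and isn't green; I'll check it in a crop and measure.

Run:
```python
from h import *
a=cam('scene');b=cam('top')
T=b['pixels'][:,:,::-1];S=a['pixels'][:,:,::-1]
ct=cv2.resize(T[125:305,235:435],None,fx=4,fy=4,interpolation=cv2.INTER_CUBIC)[:600]
cs=cv2.resize(S[165:315,205:405],None,fx=4,fy=4,interpolation=cv2.INTER_CUBIC)
cv2.imwrite('pics/ct.png',ct[:, :800]);cv2.imwrite('pics/cs.png',cs)
def blobs(c,lo,hi,roi,nm):
    h=cv2.cvtColor(c['pixels'],cv2.COLOR_RGB2HSV);m=cv2.inRange(h,lo,hi)
    x0,x1,y0,y1=roi;k=np.zeros_like(m);k[y0:y1,x0:x1]=m[y0:y1,x0:x1]
    n,_,st,ce=cv2.connectedComponentsWithStats(k)
    for i in range(1,n):
        if st[i,4]>5: print(nm,st[i],ce[i].round(1))
for c,n,r1,r2 in((b,'top',(235,270,155,190),(340,410,180,260)),(a,'scene',(325,355,220,255),(250,330,185,230))):
    blobs(c,(5,150,120),(20,255,255),r1,n+' pin')
    blobs(c,(0,0,0),(179,255,50),r2,n+' black')
    blobs(c,(8,60,120),(30,200,255),r2,n+' wood')
```

```text
top pin [247 168   5   6  21] [248.5 170.5]
top black [370 201  11   9  63] [374.8 205.1]
top wood [359 188  30  63 801] [373. 211.]
top wood [403 256   6   4  18] [405.8 257.8]
scene pin [325 231   8   8  16] [329.  234.8]
scene pin [338 233   5   7  23] [340.1 235.3]
scene pin [345 246  10   9  54] [348.6 251.1]
scene black [272 202  10   7  51] [276.6 204.9]
scene black [273 212  10   4  29] [277.6 213.5]
scene wood [282 189  39  26 329] [299.1 199.8]
scene wood [277 194   6   5   6] [279.5 196.3]
scene wood [258 206  19  23 207] [265.7 215.5]
```

View pics/ct.png

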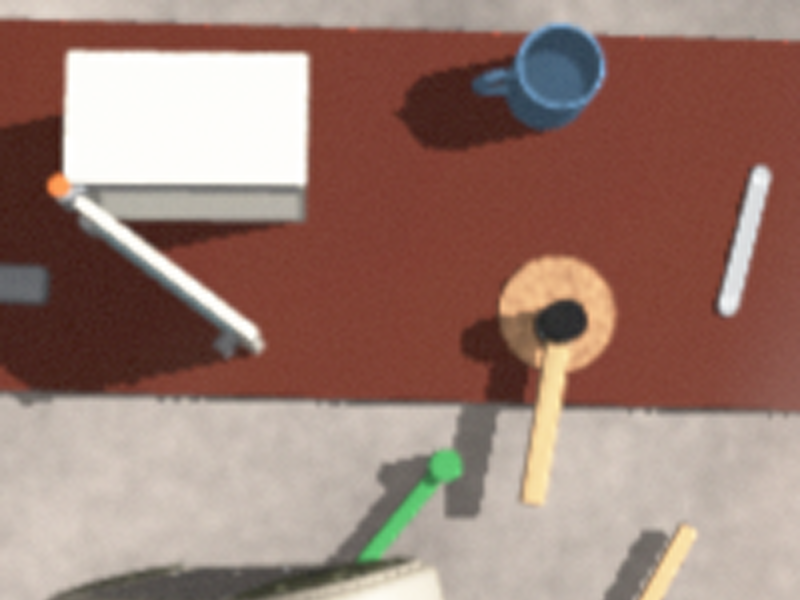

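View pics/cs.png

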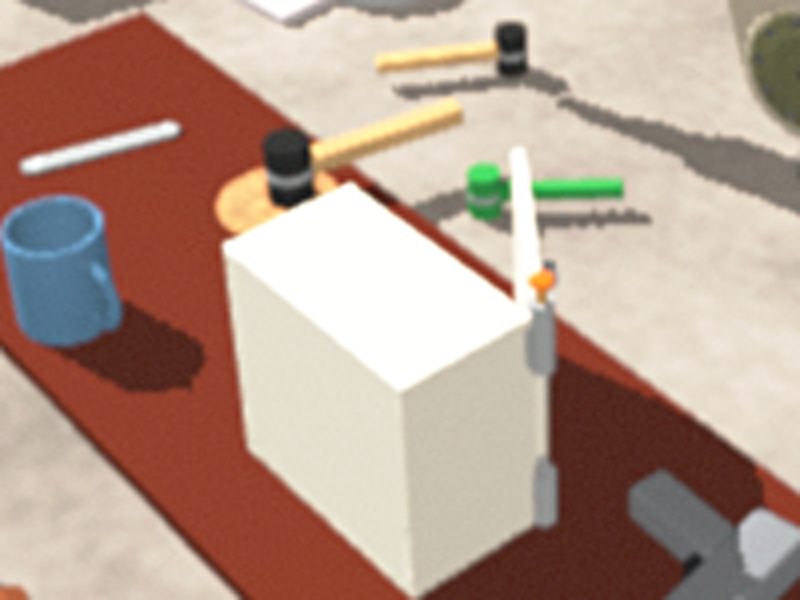

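The crops confirm it: the pale-handled black mallet on the mat at top (375,205) is larger than the other one at (390,288). Next, cast rays to get positions.

Run:
```python
from h import *
a=cam('scene');b=cam('top')
np.set_printoptions(precision=4,suppress=True)
f=lambda x,y:(235+(x+.5)/4-.5,125+(y+.5)/4-.5)
g=lambda x,y:(205+(x+.5)/4-.5,165+(y+.5)/4-.5)
C=[onz(b,*f(*p),.21) for p in((66,51),(309,54),(305,186),(64,183))]
for p in C:print('cab',p)
print('sides',[np.linalg.norm(C[i]-C[i-1]) for i in range(4)])
for p in((352,184),(532,313),(401,392),(224,243)):print('cab scene',onz(a,*g(*p),.21))
print('pin tri',tri(b,(248.9,170.8),a,(340.2,234.8)), 'top z.236',onz(b,248.5,170.5,.236),'scene',onz(a,340.2,234.5,.236))
d=onz(b,*f(258,340),.204);print('door edge corner',d, onz(a,*g(519,150),.204))
print('knob',onz(b,*f(222,346),.115))
print('mat',onz(b,*f(557,314),.024))
h=.084
print('head top',onz(b,*f(562,319),.084), 'scene',onz(a,*g(288,140),.084),tri(b,f(562,319),a,g(288,140)))
print('handle end',onz(b,*f(533,503),.063),'near head',onz(b,*f(557,347),.063))
print('mallet scene handle end top',onz(a,*g(459,106),.06))
print('mug',onz(b,*f(561,62),.11),'dep',onz(b,*f(745,240),.024), 'green', onz(b,*f(447,467),.05),onz(b,*f(372,560),.03))
print('plank edge',onz(b,*f(50,393),.02),onz(b,*f(790,410),.02))
print('therm',onz(b,217,190,.05),onz(b,245,195,.04))
```

```text
cab [0.6754 0.1231 0.21  ]
cab [ 0.6783 -0.0807  0.21  ]
cab [ 0.566  -0.0802  0.21  ]
cab [0.5633 0.1203 0.21  ]
sides [np.float64(0.11217205245147405), np.float64(0.2038300974268687), np.float64(0.1122888275742936), np.float64(0.20049782505721567)]
cab scene [ 0.5714 -0.078   0.21  ]
cab scene [0.5675 0.1195 0.21  ]
cab scene [0.6804 0.1261 0.21  ]
cab scene [ 0.6804 -0.0787  0.21  ]
pin tri (array([0.5584, 0.1213, 0.2333]), np.float64(0.0022925031567183865)) top z.236 [0.5579 0.1229 0.236 ] scene [0.5606 0.1222 0.236 ]
door edge corner [ 0.4369 -0.0446  0.204 ] [ 0.447  -0.0393  0.204 ]
knob [ 0.4381 -0.0098  0.115 ]
mat [ 0.4837 -0.3214  0.024 ]
head top [ 0.473  -0.3164  0.084 ] scene [ 0.4766 -0.3175  0.084 ] (array([ 0.4745, -0.3177,  0.0827]), np.float64(0.003442493298811989))
handle end [ 0.3054 -0.2952  0.063 ] near head [ 0.4491 -0.3155  0.063 ]
mallet scene handle end top [ 0.31   -0.2923  0.06  ]
mug [ 0.7046 -0.3088  0.11  ] dep [ 0.5595 -0.501   0.024 ] green [ 0.3363 -0.2171  0.05  ] [ 0.2483 -0.1505  0.03  ]
plank edge [0.3967 0.1568 0.02  ] [ 0.3982 -0.5454  0.02  ]
therm [0.5151 0.269  0.05  ] [0.5002 0.1656 0.04  ]
```

Call:
jog_arm:
  rows:
    - [0.1,0.3,0,0,0,-0.1]
    - [0.4,1.1,0,0,0,-0.5]
    - [0.7,2.0,0,0,0,-1.0]
    - [1.0,2.9,0,0,0,-1.5]
    - [1.3,3.8,0,0,0,-2.0]
    - [1.5,4.7,0,0,0,-2.5]
    - [1.8,5.6,0,0,0,-3.0]
    - [2.1,6.5,0,0,0,-3.5]
    - [2.4,7.4,0,0,0,-4.0]
    - [2.7,8.3,0,0,0,-4.5]
    - [3.0,9.2,0,0,0,-5.0]
    - [3.2,9.8,0,0,0,-5.0]
  jaw: 1
  force: 60

```text
clock: 1.3
tcp_pos: [0.346, -0.1373, 0.2316]
orientation: [-0.0, 0.998, -0.068, 0.0]
wrist_force: [0.1, -0.3, 0.0]
finger_gap: 0.0004
grip_force: 0.0
```

Call:
jog_arm:
  rows:
    - [0.3,0.8,0,0,0,0]
    - [0.6,1.6,0,0,0,0]
    - [0.9,2.4,0,0,0,0]
    - [1.0,2.9,0,0,0,0]
    - [1.1,3.2,0,0,0,0]
    - [1.1,3.2,-0.5,0,0,0]
    - [1.1,3.2,-1.0,0,0,0]
    - [1.1,3.2,-1.5,0,0,0]
    - [1.1,3.2,-1.9,0,0,0]
    - [1.1,3.2,-1.9,0,0,0]

```text
clock: 2.13
tcp_pos: [0.3877, -0.0115, 0.1526]
orientation: [-0.0, 0.998, -0.067, -0.003]
wrist_force: [0.0, -0.3, -0.6]
finger_gap: -0.0001
grip_force: 0.0
```

Call:
jog_arm:
  rows:
    - [0.3,0,0,0,0,0]
    - [0.6,0,0,0,0,0]
    - [0.9,0,0,0,0,0]
    - [1.2,0,0,0,0,0]
    - [1.5,0,0,0,0,0]
    - [1.7,0,0,0,0,0]
    - [2.0,0,0,0,0,0]
    - [2.3,0,0,0,0,0]
    - [2.6,0,0,0,0,0]
    - [2.9,0,0,0,0,0]
    - [3.1,0,0,0,0,0]
    - [3.3,0,0,0,0,0]

```text
clock: 3.13
tcp_pos: [0.5231, -0.0122, 0.1555]
orientation: [0.0, 0.998, -0.067, 0.0]
wrist_force: [-2.2, -0.8, 0.8]
finger_gap: 0.0
grip_force: 0.0
```

Call:
jog_arm:
  rows:
    - [0.1,0,0,0,0,0]
    - [0.2,0,0,0,0,0]
    - [0.3,0,0,0,0,0]
    - [0.35,0,0,0,0,0]
    - [0.4,0,0,0,0,0]
    - [0.4,0,0,0,0,0]

```text
clock: 3.63
tcp_pos: [0.5383, -0.0121, 0.1554]
orientation: [0.0, 0.998, -0.067, 0.0]
wrist_force: [-0.9, 0.1, -0.2]
finger_gap: 0.0001
grip_force: 0.0
```

Call:
jog_arm:
  rows:
    - [0.05,0,0,0,0,0]
    - [0.1,0,0,0,0,0]
    - [0.15,0,0,0,0,0]
    - [0.15,0,0,0,0,0]

```text
clock: 3.97
tcp_pos: [0.539, -0.0115, 0.1545]
orientation: [-0.0, 0.998, -0.067, -0.005]
wrist_force: [-14.1, 1.4, 2.5]
finger_gap: -0.0001
grip_force: 0.0
```

Call:
jog_arm:
  rows:
    - [-0.3,0,0,0,0,0]
    - [-0.9,0,0,0,0,0]
    - [-1.6,0,0,0,0,0]
    - [-2.0,-0.3,0.3,0,0,0]
    - [-2.3,-1.0,0.5,0,0,0]
    - [-2.6,-2.0,0.5,0,0,0]
    - [-2.9,-3.0,0.5,0,0,0]
    - [-2.9,-4.0,0.5,0,0,0]
    - [-2.9,-5.0,0.2,0,0,0]
    - [-2.9,-6.0,0,0,0,0]
    - [-2.9,-7.0,0,0,0,0]
    - [-2.9,-7.4,0,0,0,0]

```text
clock: 4.97
tcp_pos: [0.4282, -0.3133, 0.1553]
orientation: [0.001, 0.998, -0.069, 0.001]
wrist_force: [-0.4, -1.2, 0.2]
finger_gap: 0.0001
grip_force: 0.0
```

Call:
jog_arm:
  rows:
    - [0,0,0,0,0,0]
    - [0,0,0,0,0,0]
    - [0,0,0,0,0,0]
    - [0,0,0,0,0,0]
    - [0,0,0,0,0,0]
    - [0,0,0,0,0,0]
  jaw: -1

```text
clock: 5.47
tcp_pos: [0.4283, -0.3069, 0.1556]
orientation: [0.0, 0.998, -0.066, 0.0]
wrist_force: [-1.3, 0.0, 0.5]
finger_gap: 0.0724
grip_force: 0.0
```

Run:
```python
from h import *
a=cam('scene');b=cam('wrist');c=cam('top')
r=lambda x:cv2.resize(x['pixels'][:,:,::-1],(400,250),interpolation=cv2.INTER_AREA)
t=c['pixels'][120:270,200:440,::-1]; t=cv2.resize(t,(400,250))
z=cv2.resize(a['pixels'][170:270,240:400,::-1],(400,250))
cv2.imwrite('pics/m2.png',np.vstack([np.hstack([z,t]),np.hstack([r(b),r(a)])]))
s=env.get_state();print(s['clock'],s['tcp_pos'],s['orientation'])
```

```text
5.6167 [ 0.42819072 -0.30750766  0.15553289] [ 1.24993873e-04  9.97764844e-01 -6.68228205e-02  1.04055201e-04]
```

View pics/m2.png

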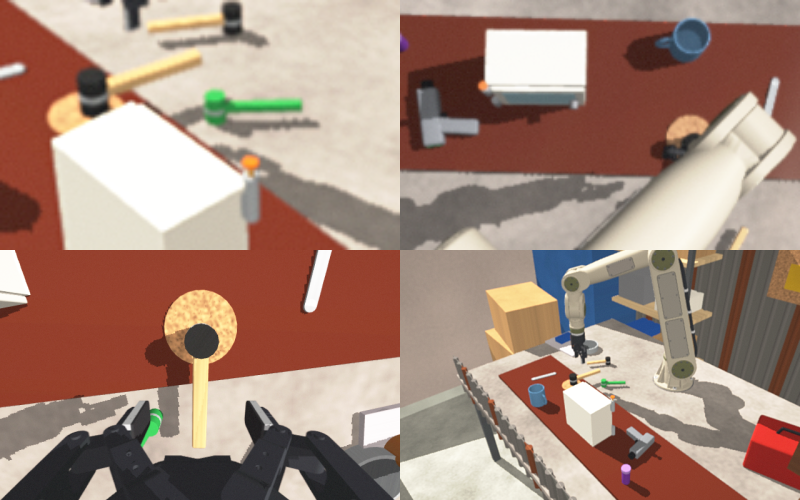

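The door is flush shut and the pin is still proud (orange head at (250,162) in the scene crop). The wrist view shows the mallet centred between the fingers, with head at (201,341) and handle end at (200,447). I'll refine the measurement from the wrist camera.

Run:
```python
from h import *
np.set_printoptions(precision=4,suppress=True)
w=cam('wrist');h=cv2.cvtColor(w['pixels'],cv2.COLOR_RGB2HSV)
k=cv2.inRange(h,(0,0,0),(179,90,75));k[:100]=0;k[190:]=0;k[:,:280]=0;k[:,370:]=0
n,_,st,ce=cv2.connectedComponentsWithStats(k);i=1+np.argmax(st[1:,4]);print(st[i],ce[i])
(c,r)=cv2.minEnclosingCircle(np.argwhere(_==i)[:,::-1].astype(np.float32));print(c,r)
hd=onz(w,*c,.084);print('head',hd,'diam',np.linalg.norm(hd-onz(w,c[0]+r,c[1],.084))*2)
m=cv2.inRange(h,(12,60,120),(30,200,255));m[:180]=0;m[330:]=0;m[:,:295]=0;m[:,350:]=0
ys,xs=np.nonzero(m);print(xs.min(),xs.max(),ys.min(),ys.max())
for y in(200,250,300):
    x=xs[ys==y];print('handle',onz(w,x.mean(),y,.063),np.linalg.norm(onz(w,x.min()-.5,y,.063)-onz(w,x.max()+.5,y,.063)))
for n,(x0,x1,y0,y1) in(('scene',(334,350,228,245)),('top',(240,260,163,180))):
    c=cam(n);h=cv2.cvtColor(c['pixels'],cv2.COLOR_RGB2HSV);q=cv2.inRange(h,(5,130,120),(20,255,255))[y0:y1,x0:x1]
    ys,xs=np.nonzero(q);p=(xs.mean()+x0,ys.mean()+y0);print(n,p,len(xs),onz(c,*p,.232))
```

```text
[ 294  118   56   56 2345] [321.3684 145.8938]
(321.31787109375, 145.70404052734375) 27.712547302246094
head [ 0.4743 -0.3181  0.084 ] diam 0.041245026967509764
302 337 180 317
handle [ 0.426  -0.3111  0.063 ] 0.021552287195681537
handle [ 0.379  -0.3036  0.063 ] 0.02182920471656939
handle [ 0.3262 -0.2962  0.063 ] 0.02216896142354972
scene (np.float64(339.8611111111111), np.float64(234.69444444444446)) 36 [0.5585 0.1183 0.232 ]
top (np.float64(248.8), np.float64(170.76)) 25 [0.5578 0.1226 0.232 ]
```

Call:
jog_arm:
  rows:
    - [-0.1,-0.09,-0.4,0,0,-0.1]
    - [-0.1,-0.09,-0.9,0,0,-0.1]
    - [-0.1,-0.09,-1.5,0,0,-0.1]
    - [-0.1,-0.09,-2.1,0,0,-0.1]
    - [-0.1,-0.09,-2.6,0,0,-0.1]
    - [-0.1,-0.09,-2.9,0,0,-0.1]
    - [-0.1,-0.09,-3.0,0,0,-0.1]
    - [-0.1,-0.09,-3.0,0,0,-0.1]

```text
clock: 6.43
tcp_pos: [0.4233, -0.3111, 0.0342]
orientation: [-0.001, 0.997, -0.073, -0.001]
wrist_force: [-0.4, -1.0, 0.7]
finger_gap: 0.0852
grip_force: 0.0
```

Call:
jog_arm:
  rows:
    - [0,0,0,0,0,0]
    - [0,0,0,0,0,0]
    - [0,0,0,0,0,0]
    - [0,0,0,0,0,0]
    - [0,0,0,0,0,0]
    - [0,0,0,0,0,0]
    - [0,0,0,0,0,0]
    - [0,0,0,0,0,0]
  jaw: 1
  force: 100

```text
clock: 7.1
tcp_pos: [0.4243, -0.3119, 0.0361]
orientation: [0.0, 0.997, -0.073, 0.0]
wrist_force: [-0.8, 1.7, 6.7]
finger_gap: 0.0206
grip_force: 97.5
```

Call:
jog_arm:
  rows:
    - [0,0,0.2,0,0,0]
    - [0,0,0.7,0,0,0]
    - [0,0,1.3,0,0,0]
    - [0,0,1.9,0,0,0]
    - [0,0,2.5,0,0,0]
    - [0,0,3.1,0,0,0]
    - [0,0,3.7,0,0,0]
    - [0,0,4.3,0,0,0]
    - [0,0.2,4.9,0,0,0]
    - [0.1,0.6,5.5,0,0,0]
    - [0.2,1.2,6.0,0,0,0]
    - [0.3,1.6,6.5,0,0,0]

```text
clock: 8.1
tcp_pos: [0.4352, -0.2461, 0.2963]
orientation: [-0.001, 0.997, -0.073, -0.001]
wrist_force: [0.3, 0.1, -3.4]
finger_gap: 0.0204
grip_force: 98.0
```

Call:
jog_arm:
  rows:
    - [0.2,0.7,0,0,0,0]
    - [0.3,1.5,0,0,0,0]
    - [0.5,2.3,0,0,0,0]
    - [0.6,3.1,0,0,0,0]
    - [0.8,3.9,0,0,0,0]
    - [0.9,4.7,0,0,0,0]
    - [1.1,5.5,0,0,0,0]
    - [1.2,6.3,0,0,0,0]
    - [1.4,7.1,0,0,0,0]
    - [1.6,7.9,0,0,0,0]
    - [1.7,8.6,0,0,0,0]
    - [1.8,9.1,0,0,0,0]

```text
clock: 9.1
tcp_pos: [0.4997, 0.0434, 0.295]
orientation: [-0.015, 0.999, -0.045, -0.0]
wrist_force: [-0.3, -0.5, -2.3]
finger_gap: 0.0206
grip_force: 98.3
```

Call:
jog_arm:
  rows:
    - [0,0.2,0,0,0,0]
    - [0,0.3,0,0,0,0]
    - [0,0.3,0,0,0,0]
    - [0,0.3,0,0,0,0]

```text
clock: 9.43
tcp_pos: [0.499, 0.0482, 0.2954]
orientation: [-0.018, 0.999, -0.042, 0.0]
wrist_force: [-0.0, -0.3, -3.3]
finger_gap: 0.0202
grip_force: 98.3
```

Run:
```python
from h import *
a=cam('scene');b=cam('wrist');c=cam('top')
z=cv2.resize(a['pixels'][180:280,260:420,::-1],(400,250),interpolation=cv2.INTER_CUBIC)
t=cv2.resize(c['pixels'][120:245,200:400,::-1],(400,250),interpolation=cv2.INTER_CUBIC)
r=cv2.resize(b['pixels'][:,:,::-1],(400,250),interpolation=cv2.INTER_AREA)
cv2.imwrite('pics/m3.png',np.vstack([np.hstack([z,t]),np.hstack([r,r*0])]))
s=env.get_state();p=s['tcp_pos'];print(s['clock'],p,s['orientation'],s['finger_gap'])
hd=p+[.05,-.006,.018]
for n,q in(('scene',a),('top',c),('wrist',b)):
    print(n,[np.round(proj(q,hd+[0,0,d]),1) for d in(-.03,.03)],'pin',np.round(proj(q,[.559,.1215,.235]),1))
```

```text
9.5833 [0.49911773 0.04846473 0.2954157 ] [-1.76622150e-02  9.98964827e-01 -4.19188868e-02  3.58138105e-04] 0.02028876332122779
scene [array([324. , 204.8]), array([323.4, 185.8])] pin [340.5 234.4]
top [array([271.6, 171.2]), array([269.5, 167.5])] pin [249.  170.2]
wrist [array([319.3, 152.1]), array([315.2, 176.1])] pin [208.9 137.9]
```

View pics/m3.png

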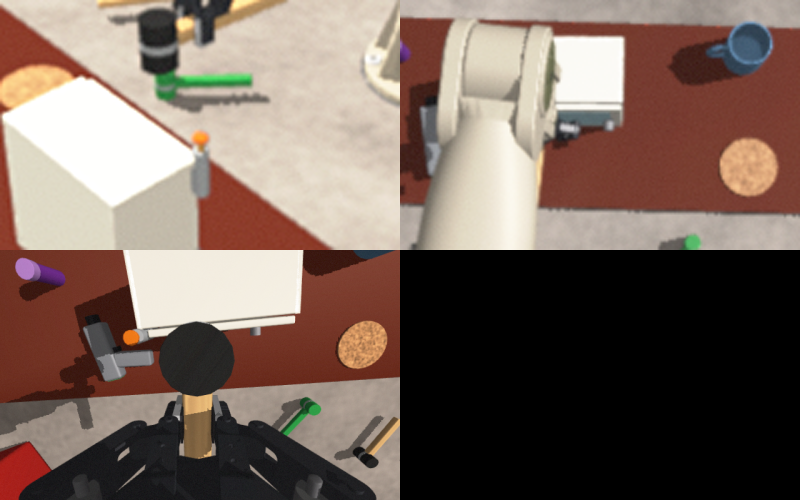

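The arm stopped short because joint 6 is at its limit. The wrist view shows the head at (197,358) and the pin to its left at (133,338). I'll turn the mallet to bring the handle radial, then read the pose again.

Call:
jog_arm:
  rows:
    - [0,0,0,0,0,0.6]
    - [0,0,0,0,0,1.5]
    - [0,0,0,0,0,2.5]
    - [0,0,0,0,0,3.5]
    - [0,0,0,0,0,4.5]
    - [0,0,0,0,0,5.4]
    - [0,0,0,0,0,5.8]
    - [0,0,0,0,0,5.8]

```text
clock: 10.25
tcp_pos: [0.4992, 0.0487, 0.2954]
orientation: [-0.017, 0.966, 0.259, -0.005]
wrist_force: [-0.6, 0.6, -3.5]
finger_gap: 0.0202
grip_force: 98.2
```

Run:
```python
from h import *
s=env.get_state();print(s['clock'],s['tcp_pos'],s['orientation'],s['joint_pos'])
```

```text
10.25 [0.49924304 0.04869174 0.29537665] [-0.01691461  0.96559784  0.25944137 -0.00498873] [-0.08025129  0.17387909  0.01951628  1.43720623  0.028508    2.53607422]
```

Call:
jog_arm:
  rows:
    - [0.05,0.2,0,0,0,0]
    - [0.2,0.5,0,-0.1,-0.1,0]
    - [0.3,0.8,0,-0.29,-0.18,0]
    - [0.41,1.1,0,-0.29,-0.18,0]
    - [0.41,1.19,0,-0.29,-0.18,0]
    - [0.41,1.19,0,-0.29,-0.18,0]
    - [0.41,1.19,0,-0.29,-0.18,0]

```text
clock: 10.83
tcp_pos: [0.5155, 0.0968, 0.2952]
orientation: [0.0, 0.966, 0.259, -0.0]
wrist_force: [0.0, 0.3, -3.7]
finger_gap: 0.0201
grip_force: 98.3
```

Run:
```python
from h import *
np.set_printoptions(precision=4,suppress=True)
a=cam('scene');b=cam('wrist')
z=cv2.resize(a['pixels'][190:265,300:400,::-1],(800,600),interpolation=cv2.INTER_CUBIC)
cv2.imwrite('pics/m4.png',z)
s=env.get_state();p=s['tcp_pos'];print(s['clock'],p,s['orientation'],s['joint_pos'])
h=cv2.cvtColor(b['pixels'],cv2.COLOR_RGB2HSV);k=cv2.inRange(h,(0,0,0),(179,90,75));k[260:]=0;k[:,:200]=0;k[:,440:]=0
n,l,st,ce=cv2.connectedComponentsWithStats(k);i=1+np.argmax(st[1:,4]);print(st[i])
c,r=cv2.minEnclosingCircle(np.argwhere(l==i)[:,::-1].astype(np.float32))
hd=onz(b,*c,p[2]+.048);print('head wrist',c,r,hd,np.linalg.norm(hd-onz(b,c[0]+r,c[1],p[2]+.048))*2)
o=cv2.inRange(h,(5,130,120),(20,255,255));n,l,st,ce=cv2.connectedComponentsWithStats(o)
for j in range(1,n):
  if st[j,4]>15:print('orange',st[j],ce[j],onz(b,*ce[j],.234))
h=cv2.cvtColor(a['pixels'],cv2.COLOR_RGB2HSV);k=cv2.inRange(h,(0,0,0),(179,255,60));k[:180]=0;k[240:]=0;k[:,:310]=0;k[:,385:]=0
n,l,st,ce=cv2.connectedComponentsWithStats(k)
for j in range(1,n):
  if st[j,4]>15:print('blk',st[j],ce[j])
e=p+[.0435,.0254,0]
print('exp face,top',proj(a,e-[0,0,.012]),proj(a,e+[0,0,.048]),'pin',proj(a,[.559,.1218,.234]))
```

```text
10.9333 [0.5155 0.0962 0.2953] [ 0.0001  0.9659  0.2589 -0.    ] [ 0.0314  0.204   0.057   1.4238 -0.0002  2.6492]
[  201    30   174   204 12343]
head wrist (282.5, 124.0) 118.71088409423828 [0.5684 0.1397 0.3433] 0.07646839684561567
orange [593 141  47  26 428] [612.521  154.4229] [ 0.6609 -0.0697  0.234 ]
orange [ 543  201   97   70 1411] [603.2502 229.4678] [ 0.6147 -0.108   0.234 ]
orange [554 216  11  10  30] [558.5    220.5667] [ 0.6021 -0.0709  0.234 ]
orange [567 227  13   6  26] [573.6538 229.6154] [ 0.6026 -0.087   0.234 ]
orange [ 485  270   65   56 2711] [517.0812 297.3423] [ 0.5329 -0.0895  0.234 ]
orange [327 279   6   8  16] [329.625  282.6875] [0.4667 0.0552 0.234 ]
blk [325 180  44  34 584] [343.4041 193.2158]
blk [332 216  16   8  88] [339.5    219.9318]
exp face,top (np.float64(340.37972488897907), np.float64(219.5576770734703)) (np.float64(340.18301554746455), np.float64(200.142854711878)) pin (np.float64(340.5784956296756), np.float64(234.78921873377445))
```

View pics/m4.png

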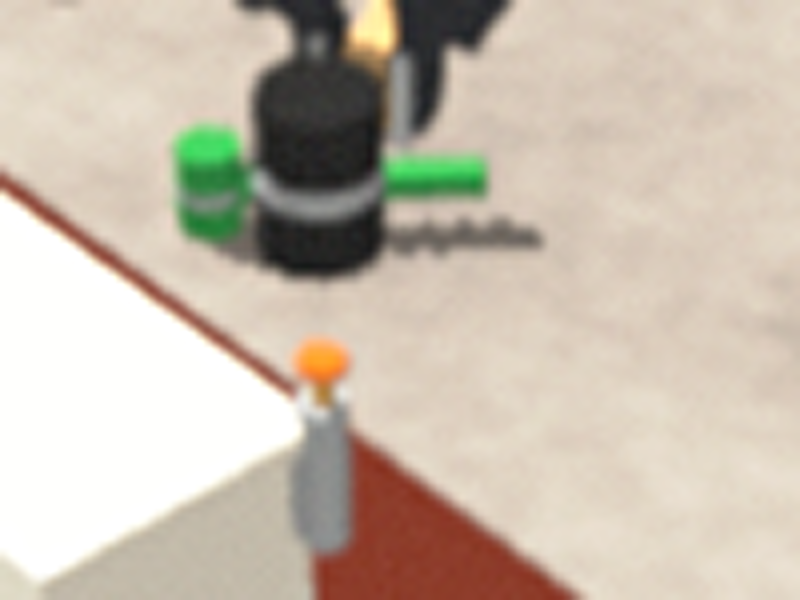

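The head at (318,245) sits right above the pin head at (322,357). Strike.

Call:
jog_arm:
  rows:
    - [0,0,-0.15,0,0,0]
    - [0,0,-0.45,0,0,0]
    - [0,0,-0.75,0,0,0]
    - [0,0,-1.05,0,0,0]
    - [0,0,-1.35,0,0,0]
    - [0,0,-1.45,0,0,0]
    - [0,0,-1.2,0,0,0]
    - [0,0,-0.8,0,0,0]
    - [0,0,-0.4,0,0,0]
    - [0,0,0,0,0,0]
    - [0,0,0,0,0,0]

```text
clock: 11.85
tcp_pos: [0.5171, 0.0964, 0.2995]
orientation: [0.001, 0.966, 0.259, 0.003]
wrist_force: [-0.0, -0.3, -3.1]
finger_gap: 0.0201
grip_force: 98.5
```

```bash
cat > pin.py <<'E'
from h import *
def pin():
    a=cam('scene');h=cv2.cvtColor(a['pixels'],cv2.COLOR_RGB2HSV);q=cv2.inRange(h,(5,130,120),(20,255,255))
    q[:226]=0;q[250:]=0;q[:,:334]=0;q[:,348:]=0;ys,xs=np.nonzero(q);print('px',xs.mean().round(2),ys.mean().round(2),len(xs))
    for z in(.239,.234,.2245,.223):print(z,np.round(proj(a,[.559,.1215,z-.001]),1))
    return a
E
python3 - <<'E'
from pin import *
np.set_printoptions(precision=4,suppress=True)
a=pin();z=cv2.resize(a['pixels'][190:265,300:400,::-1],(800,600),interpolation=cv2.INTER_CUBIC)
cv2.imwrite('pics/m5.png',z);s=env.get_state();print(s['clock'],s['tcp_pos'],s['orientation'])
E
```

```text
px 341.76 241.79 38
0.239 [340.5 233.5]
0.234 [340.5 235. ]
0.2245 [340.5 237.9]
0.223 [340.5 238.3]
11.9 [0.5168 0.0965 0.2977] [0.0006 0.9659 0.2591 0.0023]
```

View pics/m5.png

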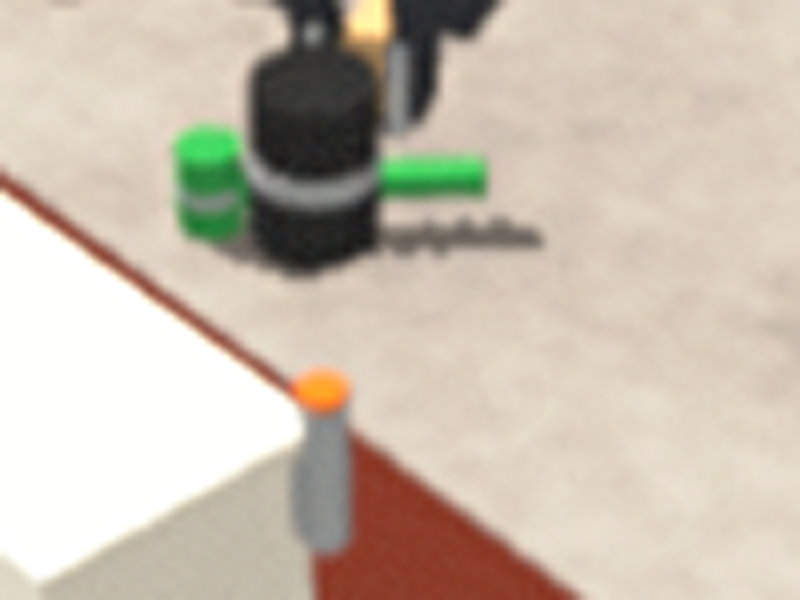

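The pin head now sits at (322,388) with no stem visible. I'll give a second blow to be sure it is fully seated.

Call:
jog_arm:
  rows:
    - [0,0,-0.15,0,0,0]
    - [0,0,-0.45,0,0,0]
    - [0,0,-0.75,0,0,0]
    - [0,0,-1.05,0,0,0]
    - [0,0,-1.35,0,0,0]
    - [0,0,-1.55,0,0,0]
    - [0,0,-1.55,0,0,0]

```text
clock: 12.48
tcp_pos: [0.5136, 0.0963, 0.2327]
orientation: [-0.0, 0.966, 0.259, -0.001]
wrist_force: [-2.1, 0.4, 2.5]
finger_gap: 0.0204
grip_force: 100.4
```

Call:
jog_arm:
  rows:
    - [0,0,0.3,0,0,0]
    - [0,0,0.8,0,0,0]
    - [0,0,1.3,0,0,0]
    - [0,0,1.6,0,0,0]
    - [0,0,1.6,0,0,0]
    - [0,0,1.6,0,0,0]
    - [0,0,1.6,0,0,0]

```text
clock: 13.07
tcp_pos: [0.5149, 0.0965, 0.2956]
orientation: [-0.0, 0.966, 0.259, -0.001]
wrist_force: [0.2, 0.1, -3.7]
finger_gap: 0.0205
grip_force: 99.8
```

Run:
```python
from pin import *
np.set_printoptions(precision=4,suppress=True)
a=pin();z=cv2.resize(a['pixels'][190:265,300:400,::-1],(800,600),interpolation=cv2.INTER_CUBIC)
cv2.imwrite('pics/m6.png',z);s=env.get_state();print(s['clock'],s['tcp_pos'],s['orientation'])
```

```text
px 341.46 241.9 41
0.239 [340.5 233.5]
0.234 [340.5 235. ]
0.2245 [340.5 237.9]
0.223 [340.5 238.3]
13.1167 [0.5148 0.0965 0.2955] [-0.0002  0.9658  0.2592 -0.0012]
```

View pics/m6.png

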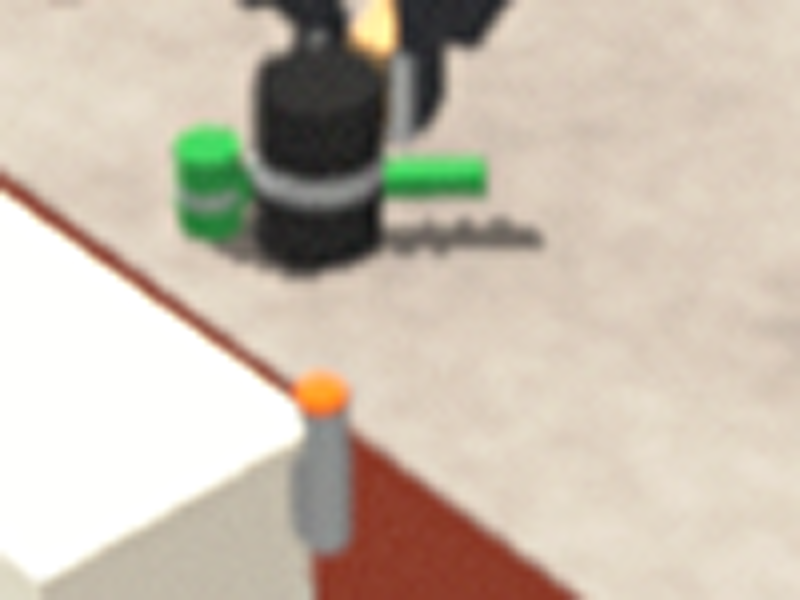

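Call:
jog_arm:
  rows:
    - [0,0,-0.15,0,0,0]
    - [0,0,-0.45,0,0,0]
    - [0,0,-0.75,0,0,0]
    - [0,0,-1.05,0,0,0]
    - [0,0,-1.35,0,0,0]
    - [0,0,-1.6,0,0,0]
    - [0,0,-1.65,0,0,0]

```text
clock: 13.7
tcp_pos: [0.5141, 0.0962, 0.231]
orientation: [0.0, 0.966, 0.259, -0.001]
wrist_force: [-8.9, -2.2, 14.1]
finger_gap: 0.0204
grip_force: 103.0
```

Call:
jog_arm:
  rows:
    - [0,0,0,0,0,0]

```text
clock: 13.78
tcp_pos: [0.5143, 0.0963, 0.2316]
orientation: [0.0, 0.966, 0.259, -0.001]
wrist_force: [-4.6, -0.9, 4.9]
finger_gap: 0.0204
grip_force: 101.5
```

Call:
jog_arm:
  rows:
    - [0,0,0.3,0,0,0]
    - [0,0,0.8,0,0,0]
    - [0,0,1.3,0,0,0]
    - [0,0,1.6,0,0,0]
    - [0,0,1.65,0,0,0]
    - [0,0,1.65,0,0,0]
    - [0,0,1.65,0,0,0]

```text
clock: 14.37
tcp_pos: [0.5152, 0.0966, 0.296]
orientation: [-0.0, 0.966, 0.259, -0.001]
wrist_force: [0.2, 0.5, -3.7]
finger_gap: 0.0206
grip_force: 100.5
```

Run:
```python
from pin import *
np.set_printoptions(precision=4,suppress=True)
a=pin();s=env.get_state();print(s['clock'],s['tcp_pos'],s['orientation'])
import cv2
def m(img,f):
    x=cv2.cvtColor(img,cv2.COLOR_BGR2HSV);q=cv2.inRange(x,(8,200,200),(18,255,255));q[:310]=0;q[430:]=0;q[:,:280]=0;q[:,360:]=0
    ys,xs=np.nonzero(q);print(f,ys.min()/8+190,ys.max()/8+190,ys.mean()/8+190-.44,xs.mean()/8+300-.44)
z=cv2.resize(a['pixels'][190:265,300:400,::-1],(800,600),interpolation=cv2.INTER_CUBIC)
for f in('m4','m5','m6'):m(cv2.imread(f'pics/{f}.png'),f)
m(z,'now')
for zz in(.239,.2375,.236,.2345,.2245,.223):print(zz,proj(a,[.559,.1215,zz]))
# band line tilt
g=cv2.cvtColor(z,cv2.COLOR_BGR2GRAY)
for x in(275,300,325,350,370):print(x,150+np.argmax(cv2.GaussianBlur(g,(5,5),0)[150:225,x]),end=' ')
cv2.imwrite('pics/m7.png',z)
```

```text
px 341.39 241.83 41
0.239 [340.5 233.5]
0.234 [340.5 235. ]
0.2245 [340.5 237.9]
0.223 [340.5 238.3]
14.4167 [0.515  0.0965 0.2958] [-0.0002  0.9658  0.2592 -0.001 ]
m4 234.25 237.375 235.1687962962963 339.80903549382714
m5 237.75 240.625 238.73416317991632 339.66826359832635
m6 238.25 241.25 239.23095336076818 339.60423868312756
now 238.25 241.25 239.23172578444746 339.6230968622101
0.239 (np.float64(340.4889028806651), np.float64(233.223670845448))
0.2375 (np.float64(340.49351707889167), np.float64(233.67787422490596))
0.236 (np.float64(340.4981251466394), np.float64(234.13148680232882))
0.2345 (np.float64(340.5027270959808), np.float64(234.58450971683993))
0.2245 (np.float64(340.5332512846908), np.float64(237.58967690086644))
0.223 (np.float64(340.5378067239887), np.float64(238.0382166025155))
275 175 300 186 325 187 350 183 370 176
```

The third blow changed nothing (pin centroid 239.23 both times), so the pin is home. Now return to the mat.

Call:
jog_arm:
  rows:
    - [-0.1,-0.3,0,0,0,-0.2]
    - [-0.2,-1.0,0,0,0,-0.7]
    - [-0.4,-1.9,0,0,0,-1.2]
    - [-0.5,-2.8,0,0,0,-1.8]
    - [-0.7,-3.7,0,0,0,-2.4]
    - [-0.9,-4.6,0,0,0,-3.0]
    - [-1.1,-5.5,0,0,0,-3.6]
    - [-1.3,-6.4,0,0,0,-4.2]
    - [-1.5,-7.3,0,0,0,-4.8]
    - [-1.7,-8.2,0,0,0,-5.4]
    - [-1.9,-9.1,0,0,0,-5.8]
    - [-2.0,-9.8,0,0,0,-6.0]

```text
clock: 15.42
tcp_pos: [0.4335, -0.2981, 0.2963]
orientation: [0.0, 0.999, -0.054, -0.001]
wrist_force: [1.9, 0.9, -3.5]
finger_gap: 0.0207
grip_force: 100.4
```

Call:
jog_arm:
  rows:
    - [-0.04,-0.4,0,0,0.2,0]
    - [-0.04,-0.5,-0.4,0.05,0.5,0]
    - [-0.04,-0.5,-1.0,0.08,0.76,0]
    - [-0.04,-0.5,-1.7,0.08,0.76,0]
    - [-0.04,-0.5,-2.4,0.08,0.76,0]
    - [-0.04,-0.5,-3.1,0.08,0.76,0]
    - [-0.04,-0.5,-3.8,0.08,0.76,0]
    - [-0.04,-0.5,-4.3,0.08,0.76,0]
    - [-0.04,-0.5,-4.5,0.08,0.76,0]
    - [-0.04,-0.5,-4.5,0.08,0.76,0]
    - [-0.04,-0.5,-4.5,0.08,0.76,0]

```text
clock: 16.33
tcp_pos: [0.4336, -0.3155, 0.1174]
orientation: [-0.002, 0.998, -0.052, -0.04]
wrist_force: [1.0, 0.4, -2.9]
finger_gap: 0.0204
grip_force: 100.3
```

Run:
```python
from h import *
np.set_printoptions(precision=4,suppress=True)
a=cam('scene');b=cam('wrist')
z=cv2.resize(a['pixels'][160:235,230:330,::-1],(400,300),interpolation=cv2.INTER_CUBIC)
r=cv2.resize(b['pixels'][:,:,::-1],(400,250),interpolation=cv2.INTER_AREA);r=np.vstack([r,np.zeros((50,400,3),np.uint8)])
cv2.imwrite('pics/m8.png',np.hstack([z,r]))
s=env.get_state();print(s['clock'],s['tcp_pos'],s['orientation'],s['wrist_force'],s['joint_pos'])
```

```text
16.4333 [ 0.4347 -0.3164  0.1189] [-0.0011  0.9979 -0.0521 -0.0388] [-0.1124 -0.8319 -3.1321] [-0.7513  0.3543 -0.1812  1.0963 -0.0482  2.496 ]
```

View pics/m8.png

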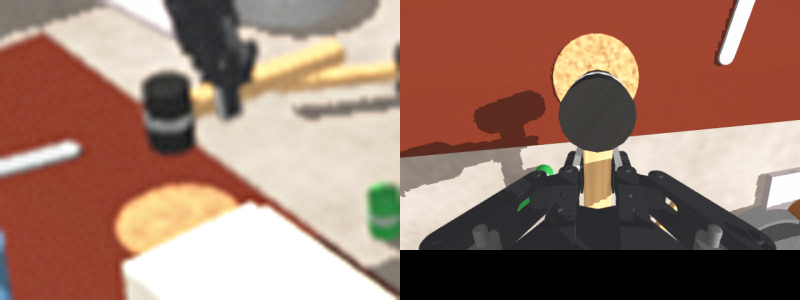

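The head is upright in the scene crop (168,115). In the wrist view it lines up with the mat centre (595,75). Lower it.

Call:
jog_arm:
  rows:
    - [0,0,-0.2,0,0,0]
    - [0,0,-0.6,0,0,0]
    - [0,0,-1.0,0,0,0]
    - [0,0,-1.4,0,0,0]
    - [0,0,-1.7,0,0,0]
    - [0,0,-1.85,0,0,0]
    - [0,0,-1.95,0,0,0]
    - [0,0,-2.0,0,0,0]
    - [0,0,-2.0,0,0,0]

```text
clock: 17.18
tcp_pos: [0.4343, -0.3157, 0.0376]
orientation: [-0.002, 0.998, -0.052, -0.04]
wrist_force: [0.2, -0.1, -3.0]
finger_gap: 0.0205
grip_force: 100.4
```

Call:
jog_arm:
  rows:
    - [0,0,-0.03,0,0,0]
    - [0,0,-0.06,0,0,0]
    - [0,0,-0.06,0,0,0]
    - [0,0,-0.06,0,0,0]

```text
clock: 17.52
tcp_pos: [0.4344, -0.316, 0.036]
orientation: [-0.001, 0.998, -0.052, -0.039]
wrist_force: [-2.2, -0.5, 3.9]
finger_gap: 0.0204
grip_force: 101.3
```

Call:
jog_arm:
  rows:
    - [0,0,0,0,0,0]
    - [0,0,0,0,0,0]
    - [0,0,0,0,0,0]
    - [0,0,0,0,0,0]
    - [0,0,0,0,0,0]
    - [0,0,0,0,0,0]
    - [0,0,0,0,0,0]
    - [0,0,0,0,0,0]
  jaw: -1

```text
clock: 18.18
tcp_pos: [0.434, -0.3154, 0.0349]
orientation: [-0.002, 0.998, -0.052, -0.04]
wrist_force: [0.5, 0.1, 0.3]
finger_gap: 0.0856
grip_force: 0.0
```

Call:
jog_arm:
  rows:
    - [0,0,0.2,0,0,0]
    - [0,0,0.6,0,0,0]
    - [0,0,1.1,0,0,0]
    - [0,0,1.7,0,0,0]
    - [0,0,2.3,0,0,0]
    - [0,0,2.9,0,0,0]
    - [0,0,3.3,0,0,0]
    - [0,0,3.5,0,0,0]
    - [0,0,3.5,0,0,0]
    - [0,0,3.5,0,0,0]
    - [0,0,3.5,0,0,0]

```text
clock: 19.1
tcp_pos: [0.4335, -0.3149, 0.1737]
orientation: [-0.003, 0.998, -0.052, -0.041]
wrist_force: [-0.6, 0.0, -0.0]
finger_gap: 0.0858
grip_force: 0.0
```

Run:
```python
from h import *
np.set_printoptions(precision=4,suppress=True)
a=cam('scene');b=cam('wrist')
z=cv2.resize(a['pixels'][165:285,220:380,::-1],(400,300),interpolation=cv2.INTER_CUBIC)
r=cv2.resize(b['pixels'][:,:,::-1],(400,250),interpolation=cv2.INTER_AREA);r=np.vstack([r,np.zeros((50,400,3),np.uint8)])
cv2.imwrite('pics/m9.png',np.hstack([z,r]))
h=cv2.cvtColor(b['pixels'],cv2.COLOR_RGB2HSV);k=cv2.inRange(h,(0,0,0),(179,90,75));k[190:]=0;k[:,:270]=0;k[:,370:]=0
n,l,st,ce=cv2.connectedComponentsWithStats(k);i=1+np.argmax(st[1:,4])
c,rr=cv2.minEnclosingCircle(np.argwhere(l==i)[:,::-1].astype(np.float32));print('head',onz(b,*c,.084),c,rr)
s=env.get_state();print(s['clock'],s['tcp_pos'],s['finger_gap'])
```

```text
head [ 0.4858 -0.3215  0.084 ] (317.2804870605469, 126.98780822753906) 27.04262351989746
19.2 [ 0.4333 -0.3148  0.1735] 0.08542206515591129
```

View pics/m9.png

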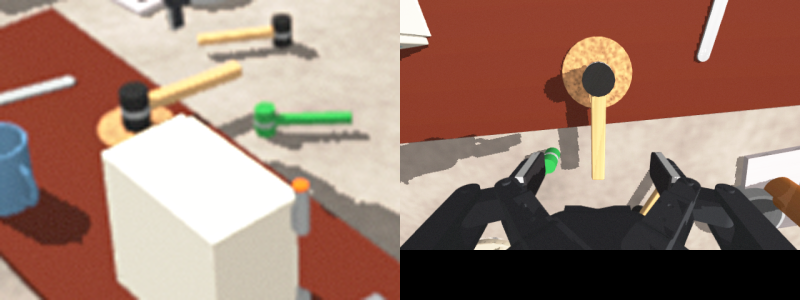

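The mallet stands upright at the mat's centre (scene crop (134,105), head within about 2 mm of centre). The pin is home at (301,186), the door is shut and the hand is clear.

```bash
python3 -c "
from workcell import env
print(env.hand_in())"
```

```text
the job is handed in; nothing more can be done
None
```

I handed the job in at about 19 s: the door is shut, mallet blows drove the pin home, and the mallet is released and upright about 2 mm from the mat's centre; no verdict came back.

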